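# Bolt down the ring vise and hold its spring jaw open at the mark

## Robot

A 7-joint arm with a two-finger parallel gripper is mounted at the origin on the work surface. World frame = base frame: x ahead of the robot, y to its left, z up, the work surface at z = 0. Lengths are in m, angles in rad, forces in N, time in s.
With the tool pointing down it reaches from about 0.425 to 0.95 m from the base axis. Payload 4.7 kg.
Tool frame: the origin (TCP) lies on the centre line of the jaws, within the pads' length; the fingertips stand robot.nose_length ahead of it and the grasp point (between the pads) lies 8 mm behind it (robot.nose_length is the distance from the TCP to the fingertips, in m); z points along the fingers, y is the line along which they close (so a half turn about z gives the same grasp; the last joint's range is limited). The gripper opens to 85 mm and grips with 20 to 120 N. Pads are 22 mm wide; open, the fingers measure 114 mm over their backs; the gripper's body (76 mm by 85 mm) begins 54 mm behind the grasp point. The pads swing forward as they close: fully open they stand 13 mm farther back than shut.
Start: joints at [-1.332, 0.469, -0.049, 1.532, 0.024, 1.141, -0.082], TCP at [0.179, 0.651, 0.242] pointing down, gripper open.
Joint ranges: [-2.59, 2.59], [-0.33, 1.99], [-1.39, 1.29], [0.1, 2.45], [-1.04, 4.18], [0.21, 1.99], [-2.66, 2.66]. Speed limits (rad/s): [2.57, 2.57, 3.14, 3.14, 3.14, 3.14, 3.14].

## Interface

Orientations are given as [roll, pitch, yaw] about the fixed x, y, z axes, in that order (R = Rz(yaw) Ry(pitch) Rx(roll)).
In Python, from plant import robot gives the robot as it stands. Calls block until the motion is done:
- robot.goto(position, orientation): joint-space move of the TCP to a pose.
- robot.move_straight(position, vel=0.15, attitude=None, contact_N=None): straight line of the TCP; attitude=None keeps the orientation; vel is the mean speed in m/s. With contact_N (N) it stops when the force on the tool has changed by that much, and returns True; else False.
- robot.move_joints(angles): joint-space move.
- robot.grip(opening, strength=None): opening from 0.0 (shut) to 1.0 (fully open); strength is the grip in N (None keeps the last); returns when the fingers have stopped.
- robot.sleep(seconds).
- robot.inverse_kinematics(position, orientation): joint angles nearest the present ones, or None.
- robot.sense(): the state.
- robot.grab_frame(name): name is "scene" or "top"; returns a dict with "image" (400x640x3 uint8, red, green, blue), "range_z" (400x640 float32, m along the optical axis (not along the pixel's ray), 0 where there is no reading), "fx", "fy", "cx", "cy" (pixels), "dist_coeffs" ([k1, k2, p1, p2, k3] as OpenCV has them; the pictures are not rectified), "R" (3x3) and "t" (3): a world point X has camera coordinates R X + t. Camera axes: x right, y down, z forward; pixel columns grow to the right and rows downward; lengths in m; the calibration is good to about 2 mm. A picture is of the moment at which its call begins.
A pose or a line that the arm cannot do raises robot.IKError and nothing moves.
- robot.close_job(): hands the job in; it is judged then, once.
The state is a dict: "t": time; "joint_pos": joint angles; "joint_velocities": joint speeds; "effort": joint torques, N m; "tcp_pos": TCP position; "tcp_rot": TCP orientation; "wrist_force": force on the tool from outside, world axes, zero at the start; "torque": the same for the moment, N m; "opening": opening from 0.0 (shut) to 1.0 (fully open); "gripper_force": force on a finger pad.
Only numpy, scipy, OpenCV 4.12 (cv2) and the standard library are available. Lean on these libraries where they do the work, as an engineer would, in place of code of your own. Each camera call takes 0.05 s, during which the arm holds its last target. There are 200 camera calls.

## Task

Make the blue ring vise ready for a ring: first turn all three of its black bolt knobs clockwise to their end stops, then pull the red handle to draw the spring jaw out until its red pointer stands over the yellow mark, and keep holding it there - the job finishes with the gripper still holding the jaw open. Do not start opening the jaw before all three bolts are tight, and leave the other things on the bench where they are.

Things in the scene. Friction and masses are not known exactly. Their poses are not given: they have to be found in the camera images.
- vise: blue base plate 170 (x) x 300 (y) x 12 of a jeweller's ring vise, fixed, within 0.35 rad of the world axes; origin under its centre, z up. The jaw slides out along vise +y on a steel slideway 60 wide, 22 high. Steel jaws 50 wide, top at 42 mm; three grey bosses (radius 20, top 46) under the knobs at vise (x, y) = (-65, -100), (65, -100), (-65, 100). Only handle and knobs rise above 46.
- knob_a (a joint): quarter-turn bolt knob, robot side, -y end: 0 = loose, 1.35 = tight, at its end stop; grows as it turns clockwise seen from above; starts at 0 to 0.25. It needs about 0.1 N m and stays where it is left.
- knob_a_grip (a point): middle of this knob's black upright bar grip (46 long, 14 thick), on the turning axis, 66 mm above the table; bar from 54 to 78, below it a disc of radius 14 down to 50. Site x = along the bar, y = across its thickness, z = up; turns with the knob. At the end stop the bar lies along vise y.
- knob_b (a joint): quarter-turn bolt knob, far side, -y end: 0 = loose, 1.35 = tight, at its end stop; grows as it turns clockwise seen from above; starts at 0 to 0.25. It needs about 0.1 N m and stays where it is left.
- knob_b_grip (a point): middle of this knob's black upright bar grip (46 long, 14 thick), on the turning axis, 66 mm above the table; bar from 54 to 78, below it a disc of radius 14 down to 50. Site x = along the bar, y = across its thickness, z = up; turns with the knob. At the end stop the bar lies along vise y.
- knob_c (a joint): quarter-turn bolt knob, robot side, +y end: 0 = loose, 1.35 = tight, at its end stop; grows as it turns clockwise seen from above; starts at 0 to 0.25. It needs about 0.1 N m and stays where it is left.
- knob_c_grip (a point): middle of this knob's black upright bar grip (46 long, 14 thick), on the turning axis, 66 mm above the table; bar from 54 to 78, below it a disc of radius 14 down to 50. Site x = along the bar, y = across its thickness, z = up; turns with the knob. At the end stop the bar lies along vise y.
- jaw (a joint): how far the moving jaw is pulled out along vise +y (m): 0 = closed on the fixed jaw, at most 0.065. A spring pulls it shut with about 5 N when closed and 12 N at 60 mm; let go, it snaps back.
- handle (a point): middle of the free part of the red upright pull handle on the moving jaw, 72 mm above the table; the handle is 34 wide (vise x), 14 thick (vise y), top at 90, free from 42 up. Grip it across its thickness or push it by its -y face. Axes as the vise's.
- pointer (a point): tip of the moving jaw's red pointer bar (3 wide), which reaches out to vise +x over a black strip, 22 mm above the table; moves with the jaw. Axes as the vise's.
- mark: yellow mark on the black strip, 32 (vise x) x 10 (vise y) x 1 thick; origin under its centre; axes as the vise's. It never moves during a run, but lies 30 to 50 mm along vise +y from where the pointer starts. It is flat: the pointer passes over it.
- ring: loose brass ring, 26 outer diameter, 6 high, lying on the vise's base plate (its free corner); bystander
- screwdriver: yellow screwdriver, 180 long, lying beyond the vise; bystander
- bench_block: steel bench block 100 x 100 x 25, to the robot's left; bystander
- hammer: hammer 240 long, wooden handle, lying to the robot's right; bystander
- bottle: amber bottle, 52 diameter, 110 high, far left; bystander
- mandrel: upright ring mandrel, 170 high on a 70 diameter foot, far right; bystander

How it is judged:
On the way, in this order (a step that is already met when the one before it is completed fails the run):
1. all three bolt knobs are turned clockwise to their end stops (in any order) (value of joint each of knob_a, knob_b, knob_c above 1.25 rad), for 0.2 s.
2. the jaw is drawn out until its pointer stands over the yellow mark (y of pointer in the frame of mark between -0.0055 and 0.0055 m), for 0.3 s.
At the end, for the whole second after the job is handed in: The robot's fingers hold the jaw (more than 3 N on it) with the pointer within 5.5 mm of the middle of the 10 mm yellow mark along the slide, steady (under 10 mm/s), and all three knobs are within 0.1 rad of their end stops (over 1.25 rad) (all of step 1 and all of step 2 and contact force between the fingers and jaw above 3 N and linear speed of jaw below 0.01 m/s); the arm keeps its last pose, push and grip.
It fails at once if the jaw is pulled out more than 12 mm while any bolt knob is not tight (value of joint jaw above 0.012 m and not (value of joint each of knob_a, knob_b, knob_c above 1.25 rad)).
It fails at once if a bystander is moved more than 30 mm (distance of any of ring, screwdriver, bench_block, hammer, bottle, mandrel from where it was at the start of the episode above 0.03 m).
It also fails if it takes over 67 s, if anything falls off the work surface, if the arm or the gripper's body presses on something with over 40 N, if the wrist force passes 120 N, or if a joint passes its speed limit or range.

## Working session

There is one attempt and no reset: what is moved stays moved. The work goes in short steps, each a Python script; the robot and the scene stay as the last script left them, time stands still between calls to the robot, and variables do not carry over. Pictures are saved under pics/ and viewed, at most 10 in all, crops included, and the job is handed in when it is done.

```bash
ls; mkdir -p pics
python3 - <<'E'
from plant import robot
import cv2,pickle
print(robot.nose_length,robot.sense())
for n in("top","scene"):
    f=robot.grab_frame(n); pickle.dump(f,open(n+".pkl","wb")); cv2.imwrite(f"pics/{n}0.png",f["image"][:,:,::-1])
    print(n,f["fx"],f["cx"],f["cy"],f["dist_coeffs"],-f["R"].T@f["t"])
E
```

```text
pics
0.011 {'t': 0.0, 'joint_pos': array([-1.33188553,  0.46944277, -0.04860055,  1.53369015,  0.02412782,
        1.14100014, -0.0822892 ]), 'joint_velocities': array([-4.78896590e-04,  1.83285937e-03,  3.08976950e-04,  7.57183051e-05,
       -3.40233707e-04, -5.55250677e-04, -2.22171981e-04]), 'effort': array([-5.98072529e-04, -5.10308611e+01, -4.69716301e-02, -2.37714779e+01,
        1.05343323e-02,  7.67743302e-03, -6.20806276e-06]), 'tcp_pos': array([0.17846334, 0.65039815, 0.24126213]), 'tcp_rot': array([-3.13964123e+00,  9.45945979e-05,  2.87384092e+00]), 'wrist_force': array([ 0.69989301,  0.48375785, -0.09842017]), 'torque': array([-0.00241872, -0.05810981, -0.03934791]), 'gripper_force': 0.0, 'opening': 1.0001444517677056}
top 405.00008994770167 326.6634399471288 197.0692901015051 [-0.06251606  0.          0.          0.          0.        ] [ 0.48323998 -0.02506967  1.20991008]
scene 419.1507613758374 318.72923115166344 201.41572178282985 [-0.00698969  0.          0.          0.          0.        ] [ 1.13803718 -0.59016396  0.78483071]
```

View pics/top0.png

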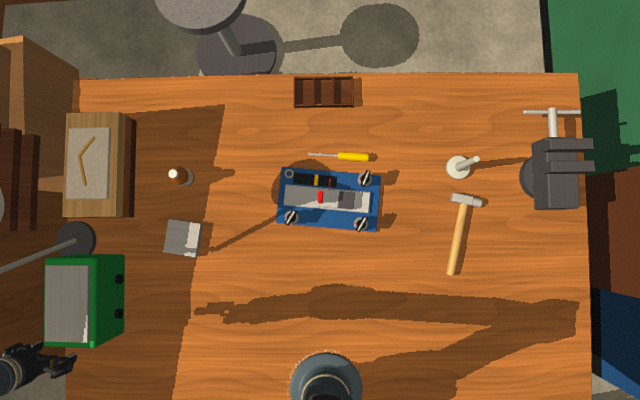

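View pics/scene0.png

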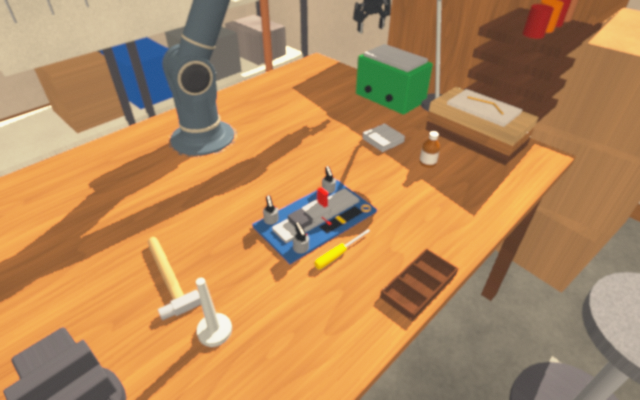

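The top view shows the vise at px (277–382, 167–230), with the knobs at about (361,224), (365,178) and (291,217). The red handle is at (320,197), the pointer near (331,182) and the yellow mark near (317,180). The scene view agrees. Next I'll measure by colour masks and ray casting.

```bash
cat > h.py <<'E'
import cv2,pickle,numpy as np
def cast(f,px,z):
    "pixels (N,2) -> world points on plane z"
    K=np.array([[f["fx"],0,f["cx"]],[0,f["fy"],f["cy"]],[0,0,1]])
    u=cv2.undistortPoints(np.float64(px).reshape(-1,1,2),K,np.array(f["dist_coeffs"])).reshape(-1,2)
    d=np.c_[u,np.ones(len(u))]@f["R"]; c=-f["R"].T@f["t"]
    return c+d*((z-c[2])/d[:,2])[:,None]
def project(f,X):
    K=np.array([[f["fx"],0,f["cx"]],[0,f["fy"],f["cy"]],[0,0,1]])
    return cv2.projectPoints(np.float64(X).reshape(-1,1,3),cv2.Rodrigues(f["R"])[0],f["t"],K,np.array(f["dist_coeffs"]))[0].reshape(-1,2)
def hsv(f): return cv2.cvtColor(f["image"],cv2.COLOR_RGB2HSV)
def pix(m): return np.argwhere(m)[:,::-1]
E
python3 - <<'E'
from h import *
f=pickle.load(open("top.pkl","rb")); H=hsv(f); h,s,v=[H[...,i].astype(int) for i in range(3)]
roi=np.zeros(h.shape,bool); roi[155:240,265:395]=1
blue=roi&(h>100)&(h<125)&(s>120)&(v>40)
n,l,st,_=cv2.connectedComponentsWithStats(blue.astype(np.uint8)); blue=l==1+st[1:,4].argmax()
W=cast(f,pix(blue),0.012)[:,:2]
r=cv2.minAreaRect(np.float32(W*1000)); print("plate",r)
for nm,m,z in(("red",roi&((h<6)|(h>174))&(s>150)&(v>70),None),("yel",roi&(h>18)&(h<33)&(s>140)&(v>120),.013)):
    n,l,st,c=cv2.connectedComponentsWithStats(m.astype(np.uint8),connectivity=8)
    for i in range(1,n):
        if st[i,4]>3: print(nm,st[i],c[i],[cast(f,c[i],zz)[0].round(4) for zz in(.013,.022,.09)])
cr=cv2.resize(f["image"][155:240,265:395],None,fx=6,fy=6,interpolation=cv2.INTER_CUBIC); cv2.imwrite("pics/crop.png",cr[:,:,::-1])
print("range", 1.2099-f["range_z"][[224,178,217,197],[361,365,291,320]])
E
```

```text
plate ((559.070068359375, -10.485015869140625), (296.234619140625, 165.79751586914062), 84.22473907470703)
red [329 178   3  11  19] [329.52631579 182.42105263] [array([ 0.6072, -0.0153,  0.013 ]), array([ 0.6063, -0.0154,  0.022 ]), array([ 0.5992, -0.0159,  0.09  ])]
red [317 191   6  12  62] [319.74193548 196.46774194] [array([0.5657, 0.0141, 0.013 ]), array([0.5651, 0.0138, 0.022 ]), array([0.5604, 0.0116, 0.09  ])]
yel [338 155  31   7 177] [353.88135593 157.40112994] [array([ 0.6814, -0.0886,  0.013 ]), array([ 0.6799, -0.0882,  0.022 ]), array([ 0.6686, -0.0845,  0.09  ])]
yel [314 175   4  11  34] [315.64705882 179.79411765] [array([0.6155, 0.0259, 0.013 ]), array([0.6145, 0.0255, 0.022 ]), array([0.607 , 0.0226, 0.09  ])]
range [0.08413124 0.07340527 0.07441151 0.08598816]
```

View pics/crop.png

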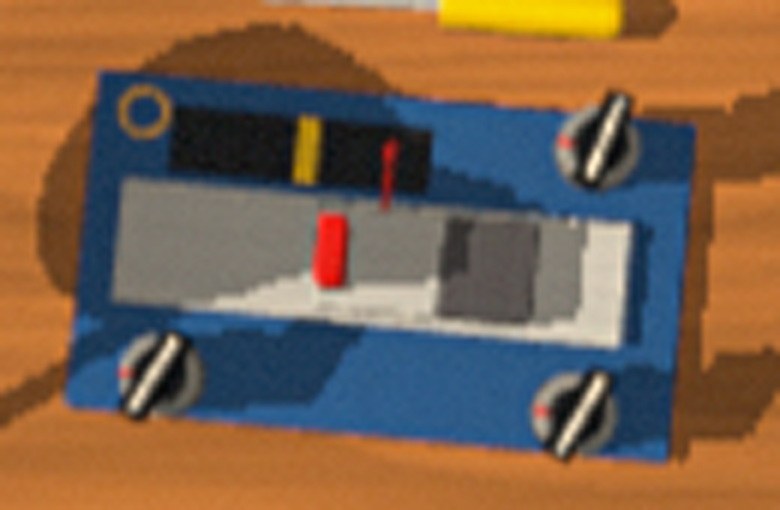

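The plate measures about 300 x 169 including pixel width, which fits, and the vise yaw is about -0.101. The bars lie roughly 20–34° off world x, so q is about 0–0.25. The mark is about 42 mm from the pointer, within the stated 30–50. I'll check the knob centres and angles from the stripes and test IK, then do knob a.

```bash
cat >> h.py <<'E'
YAW=np.deg2rad(84.22-90); C=np.array([.55907,-.01049])
Rv=np.array([[np.cos(YAW),-np.sin(YAW)],[np.sin(YAW),np.cos(YAW)]])
KN=dict(a=(-.065,-.1),b=(.065,-.1),c=(-.065,.1))
END=YAW+np.pi/2   # bar direction at the stop
def stripe(f,k):
    "bar of knob k from its pale top stripe: centre, angle in (END, END+pi), length"
    H=hsv(f); p=project(f,[*(C+Rv@KN[k]),.078])[0]
    m=(H[...,1]<90)&(H[...,2]>150); yy,xx=np.mgrid[:400,:640]; m&=np.hypot(xx-p[0],yy-p[1])<9.5
    n,l,st,cc=cv2.connectedComponentsWithStats(m.astype(np.uint8)); 
    i=1+st[1:,4].argmax(); W=cast(f,pix(l==i),.078)[:,:2]
    vx,vy,x,y=cv2.fitLine(np.float32(W),cv2.DIST_L2,0,.001,.001).ravel()
    return np.array([x,y]),np.arctan2(vy,vx),np.ptp(W@[vx,vy])
E
python3 - <<'E'
from h import *
from plant import robot
f=pickle.load(open("top.pkl","rb"))
for k in KN:
    c,a,L=stripe(f,k); e=C+Rv@KN[k]
    print(k,"expected",e.round(4),"stripe",c.round(4),"q",((END-a+1.35+np.pi/2)%np.pi-np.pi/2).round(3),"len",L)
    for p in(0,np.pi):
        for q in(0,1.4):
            j=robot.inverse_kinematics([*e,.066],[np.pi,0,END+1.35-q-p]); print("   ",p,q,None if j is None else np.round(j,2))
E
```

```text
a expected [ 0.4843 -0.1034] stripe [ 0.4845 -0.1032] q 0.215 len 0.03874356507832505
    0 0 [-0.27  0.46  0.5   2.13 -0.37  0.63  1.74]
    0 1.4 [-0.61  0.63  1.    2.15 -0.78  0.78  0.75]
    3.141592653589793 0 [-0.56  0.59  0.91  2.15 -0.71  0.74 -1.07]
    3.141592653589793 1.4 [-0.67  0.7   1.11  2.15 -0.88  0.85 -2.3 ]
b expected [ 0.6137 -0.1165] stripe [ 0.6127 -0.116 ] q 0.082 len 0.03675422946465212
    0 0 [-0.21  0.62  0.47  1.83 -0.38  0.78  1.7 ]
    0 1.4 [-0.34  0.67  0.66  1.84 -0.55  0.83  0.45]
    3.141592653589793 0 [-0.49  0.77  0.91  1.84 -0.76  0.92 -1.11]
    3.141592653589793 1.4 [-0.58  0.89  1.1   1.85 -0.93  1.04 -2.37]
c expected [0.5045 0.0955] stripe [0.5053 0.0954] q 0.223 len 0.03496236605050729
    0 0 [-0.44  0.45  0.22  2.08 -0.16  0.63  1.13]
    0 1.4 [-0.61  0.47  0.43  2.09 -0.32  0.64 -0.11]
    3.141592653589793 0 [-1.05  0.73  1.11  2.11 -0.89  0.88 -1.3 ]
    3.141592653589793 1.4 [-0.17  0.45 -0.12  2.06  0.09  0.64  2.64]
```

Knob centres match the predictions within 1 mm, with q = 0.215, 0.082 and 0.223. Now knob a.

```bash
cat >> h.py <<'E'
def turn(robot,k,q0,z=.066,n=7):
    p=C+Rv@KN[k]; ori=lambda q:[np.pi,0,END+1.35-q]
    robot.grip(.5,40); robot.goto([*p,.17],ori(q0)); 
    print("down contact",robot.move_straight([*p,z],vel=.1,contact_N=15))
    robot.grip(0,40); s=robot.sense(); print("grip",s["opening"].round(3),s["gripper_force"],s["tcp_pos"].round(4),s["wrist_force"].round(1))
    t0=s["torque"][2]
    for q in np.linspace(q0,1.40,n)[1:]:
        robot.goto([*p,z],ori(q)); s=robot.sense()
        print("q",q.round(2),"yaw-q",np.round((END+1.35-s["tcp_rot"][2]+np.pi)%(2*np.pi)-np.pi,3),"tz",(s["torque"][2]-t0).round(2),"F",s["wrist_force"].round(1))
    robot.grip(.45); robot.move_straight([*p,.17],vel=.15); print("t",robot.sense()["t"])
E
python3 - <<'E'
from h import *
from plant import robot
turn(robot,"a",.215)
E
```

```text
down contact FalseTraceback (most recent call last):
  File "<stdin>", line 3, in <module>
  File "h.py", line 29, in turn
    robot.grip(0,40); s=robot.sense(); print("grip",s["opening"].round(3),s["gripper_force"],s["tcp_pos"].round(4),s["wrist_force"].round(1))
                                                    ^^^^^^^^^^^^^^^^^^
AttributeError: 'float' object has no attribute 'round'
```

```bash
sed -i 's/s\["opening"\].round(3)/round(s["opening"],3)/; s/(s\["torque"\]\[2\]-t0).round(2)/round(float(s["torque"][2]-t0),2)/; s/robot.grip(.5,40); robot.goto/robot.grip(.5,40); s=robot.sense()["tcp_pos"]; s[2]<.15 and robot.move_straight([s[0],s[1],.17]); robot.goto/' h.py
python3 - <<'E'
from h import *
from plant import robot
turn(robot,"a",.215)
s=robot.sense();print(s["t"],s["joint_pos"].round(2))
E
```

```text
down contact False
grip 0.153 40.59535324573517 [ 0.484  -0.1045  0.0667] [-2.8 -2.3  5.9]
q 0.41 yaw-q 0.414 tz -0.09 F [-1.2 -1.6  6.2]
q 0.61 yaw-q 0.611 tz -0.07 F [-3.  -2.3  6.5]
q 0.81 yaw-q 0.809 tz -0.08 F [-1.2 -0.8  5.7]
q 1.0 yaw-q 1.005 tz -0.13 F [-2.4 -1.2  6. ]
q 1.2 yaw-q 1.202 tz -0.14 F [-0.8 -1.   5.9]
q 1.4 yaw-q 1.394 tz 0.91 F [-1.1 -2.2  5.4]
t 10.925
10.925 [-0.76  0.47  1.16  2.07 -0.54  0.94  0.54]
```

Run:
```python
from h import *
from plant import robot
turn(robot,"b",.082,n=5)
turn(robot,"c",.223,n=5)
f=robot.grab_frame("top"); pickle.dump(f,open("top1.pkl","wb")); print(robot.sense()["joint_pos"].round(2))
for k in "ab":
    c,a,L=stripe(f,k); print(k,((END-a+1.35+np.pi/2)%np.pi-np.pi/2).round(3),L)
cv2.imwrite("pics/t1.png",cv2.resize(f["image"][130:260,240:410],None,fx=4,fy=4)[:,:,::-1])
```

```text
down contact False
grip 0.151 42.042104601860046 [ 0.6134 -0.1181  0.0668] [-2.9 -2.9  5.3]
q 0.41 yaw-q 0.413 tz -0.13 F [-2.4 -2.6  5.9]
q 0.74 yaw-q 0.742 tz -0.18 F [-2.6 -2.4  4.8]
q 1.07 yaw-q 1.072 tz -0.18 F [-1.7 -2.1  4.7]
q 1.4 yaw-q 1.396 tz 0.77 F [-2.4 -2.6  5. ]
t 16.375
down contact False
grip 0.151 39.58065569400787 [0.5042 0.0946 0.0667] [-1.9 -2.9  5.8]
q 0.52 yaw-q 0.518 tz 0.01 F [-2.4 -1.6  5.1]
q 0.81 yaw-q 0.811 tz -0.05 F [-0.8 -1.   5.1]
q 1.11 yaw-q 1.105 tz -0.07 F [-0.1 -0.2  4.6]
q 1.4 yaw-q 1.394 tz 0.8 F [ 0.9 -0.7  4.6]
t 21.6417
[-1.15  0.54  1.21  2.04 -0.62  0.99  0.22]
a 1.542 0.018342696683229152
b 1.355 0.036841002188247325
```

View pics/t1.png

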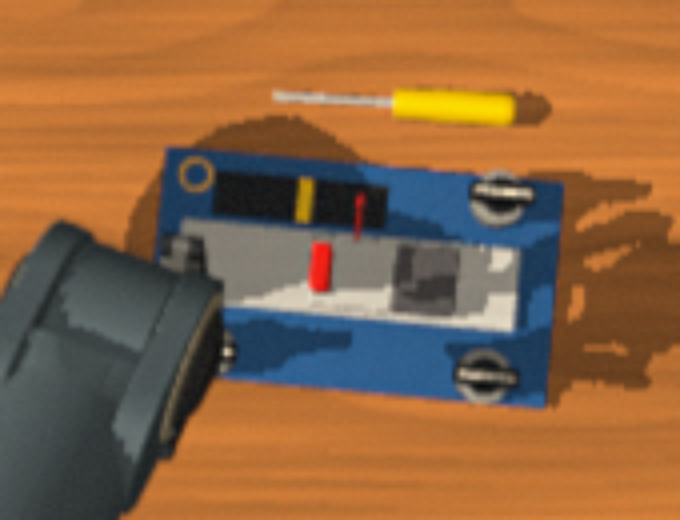

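Knobs a and b now lie along the slide, with bars level at about (500,195) and (487,377) in the crop. c is hidden behind the wrist, but its torque jumped at the stop too. Next I grip the handle without pulling and check c.

Run:
```python
from h import *
from plant import robot
ori=[np.pi,0,YAW+np.pi]; p=np.array([.5604,.0116])
print("vise frame handle",Rv.T@(p-C))
robot.grip(.5,60); robot.goto([*p,.18],ori); print(robot.sense()["joint_pos"].round(2))
g=robot.grab_frame("top"); c,a,L=stripe(g,"c"); print("c",((END-a+1.35+np.pi/2)%np.pi-np.pi/2).round(3),L)
print(robot.move_straight([*p,.064],vel=.1,contact_N=15))
robot.grip(0,60); s=robot.sense(); print(s)
ims=[]
for n in("top","scene"):
    f=robot.grab_frame(n); pickle.dump(f,open(n+"2.pkl","wb")); u=[int(x) for x in project(f,[*C,.04])[0]]
    ims.append(cv2.resize(f["image"][u[1]-60:u[1]+60,u[0]-65:u[0]+65],None,fx=3,fy=3,interpolation=cv2.INTER_CUBIC))
cv2.imwrite("pics/h.png",np.hstack(ims)[:,:,::-1])
```

```text
vise frame handle [-0.00090142  0.02211164]
[-0.64  0.41  0.71  1.91 -0.33  0.94  1.69]Traceback (most recent call last):
  File "<stdin>", line 6, in <module>
  File "h.py", line 22, in stripe
    i=1+st[1:,4].argmax(); W=cast(f,pix(l==i),.078)[:,:2]
        ~~~~~~~~~~~~~~~^^
ValueError: attempt to get argmax of an empty sequence
```

Run:
```python
from h import *
from plant import robot
p=np.array([.5604,.0116])
print(robot.move_straight([*p,.064],vel=.1,contact_N=15))
robot.grip(0,60); s=robot.sense(); print(s["t"],s["opening"],s["gripper_force"],s["tcp_pos"],s["wrist_force"])
ims=[]
for n in("top","scene"):
    f=robot.grab_frame(n); pickle.dump(f,open(n+"2.pkl","wb")); u=[int(x) for x in project(f,[*C,.04])[0]]
    ims.append(cv2.resize(f["image"][u[1]-60:u[1]+60,u[0]-65:u[0]+65],None,fx=3,fy=3,interpolation=cv2.INTER_CUBIC))
cv2.imwrite("pics/h.png",np.hstack(ims)[:,:,::-1])
```

```text
False
24.9667 0.15784604271107264 58.99263918399811 [0.56060374 0.01019435 0.06462543] [-1.51183196 -3.57762111  4.9334063 ]
```

View pics/h.png

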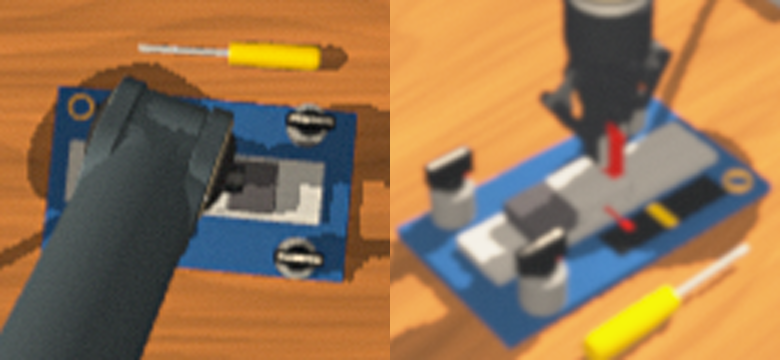

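The handle is gripped (opening 0.158, about 14 mm). Knob c is hidden in both views, and a loose bolt would fail the run, so I'll back off briefly to look at it.

Run:
```python
from h import *
from plant import robot
p=np.array([.5604,.0116]); ori=[np.pi,0,YAW+np.pi]
robot.grip(.5,60); robot.move_straight([*p,.2],vel=.2)
j=robot.sense()["joint_pos"]; j1=j.copy(); j1[0]+=.75
robot.move_joints(j1); f=robot.grab_frame("top"); pickle.dump(f,open("top3.pkl","wb")); print(robot.sense()["tcp_pos"],robot.sense()["t"])
for k in "abc":
    try:
        c,a,L=stripe(f,k); print(k,c,((END-a+1.35+np.pi/2)%np.pi-np.pi/2).round(3),L)
    except Exception as e: print(k,e)
cv2.imwrite("pics/t3.png",cv2.resize(f["image"][130:260,240:410],None,fx=4,fy=4)[:,:,::-1])
```

```text
[ 0.41880833 -0.37133373  0.19867515] 27.8583
a [ 0.48426655 -0.10398188] 1.33 0.03631923322296642
b [ 0.61363524 -0.11793347] 1.328 0.03658946740333176
c [0.50478065 0.09514516] 1.371 0.03689661135453992
```

View pics/t3.png

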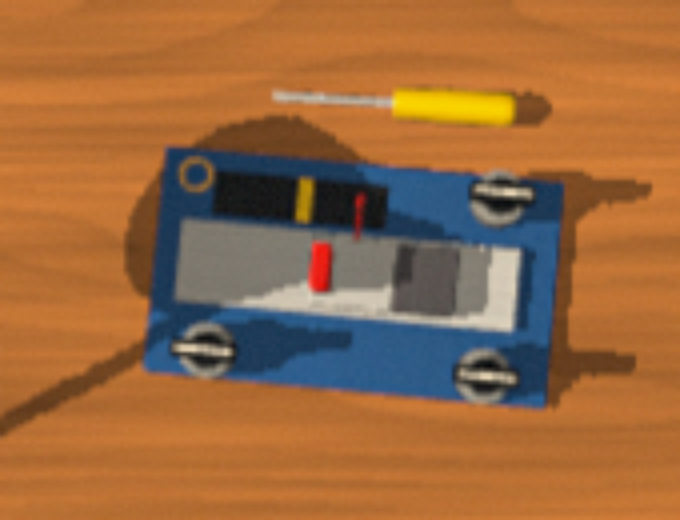

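All three knobs are tight at 1.33–1.37 rad. Crop positions are (205,350), (487,377) and (500,195). Now grip again and pull 42 mm.

```bash
cat >> h.py <<'E'
def gap(f):
    "mark minus pointer along vise y, from both colours in view f"
    H=hsv(f); h,s,v=[H[...,i].astype(int) for i in range(3)]; out=[]
    box=np.r_[[C+Rv@np.array(q) for q in((.028,-.06),(.085,-.06),(.085,.12),(.028,.12))]]
    m0=np.zeros(h.shape,np.uint8); cv2.fillConvexPoly(m0,project(f,np.c_[box,[.018]*4]).astype(np.int32),1); m0=m0>0
    for m,z in((m0&(h>18)&(h<33)&(s>120)&(v>80),.014),(m0&((h<8)|(h>172))&(s>120)&(v>50),.022)):
        W=(cast(f,pix(m),z)[:,:2]-C)@Rv; out.append((len(W),np.median(W,0).round(4) if len(W) else None))
    return out
E
python3 - <<'E'
from h import *
from plant import robot
for n in("top3","scene","scene2"): print(n,gap(pickle.load(open(n+".pkl","rb"))))
p=np.array([.5604,.0116]); ori=[np.pi,0,YAW+np.pi]
j=robot.sense()["joint_pos"].copy(); j[0]-=.75; robot.move_joints(j)
robot.move_straight([*p,.2],attitude=ori)
print(robot.move_straight([*p,.064],vel=.1,contact_N=15)); robot.grip(0,60)
s0=robot.sense(); e=p+Rv@[0,.042]
robot.move_straight([*e,.064],vel=.03); robot.sleep(.3); s=robot.sense()
print(s["t"],"moved",Rv.T@(s["tcp_pos"]-s0["tcp_pos"])[:2],s["opening"],s["gripper_force"],s["wrist_force"])
for n in("top","scene"):
    f=robot.grab_frame(n); pickle.dump(f,open(n+"4.pkl","wb")); print(n,gap(f))
u=[int(x) for x in project(f,[*C,.04])[0]]
cv2.imwrite("pics/s4.png",cv2.resize(f["image"][u[1]-60:u[1]+60,u[0]-75:u[0]+75],None,fx=5,fy=5,interpolation=cv2.INTER_CUBIC)[:,:,::-1])
E
```

```text
top3 [(45, array([0.0543, 0.0415])), (27, array([0.0488, 0.0002]))]
scene [(53, array([0.0536, 0.0409])), (25, array([0.05  , 0.0025]))]
scene2 [(56, array([0.0539, 0.0406])), (24, array([0.0497, 0.0027]))]
False
33.3583 moved [8.48768655e-05 3.95859586e-02] 0.15218384243362057 59.11706507205963 [-3.05965136 -8.46064515  5.89816409]Traceback (most recent call last):
  File "<stdin>", line 12, in <module>
  File "h.py", line 41, in gap
    W=(cast(f,pix(m),z)[:,:2]-C)@Rv; out.append((len(W),np.median(W,0).round(4) if len(W) else None))
       ~~~~^^^^^^^^^^^^
  File "h.py", line 5, in cast
    u=cv2.undistortPoints(np.float64(px).reshape(-1,1,2),K,np.array(f["dist_coeffs"])).reshape(-1,2)
      ~~~~~~~~~~~~~~~~~~~^^^^^^^^^^^^^^^^^^^^^^^^^^^^^^^^^^^^^^^^^^^^^^^^^^^^^^^^^^^^^
cv2.error: OpenCV(4.12.0) /io/opencv/modules/calib3d/src/undistort.dispatch.cpp:347: error: (-215:Assertion failed) CV_IS_MAT(_src) && CV_IS_MAT(_dst) && (_src->rows == 1 || _src->cols == 1) && (_dst->rows == 1 || _dst->cols == 1) && _src->cols + _src->rows - 1 == _dst->rows + _dst->cols - 1 && (CV_MAT_TYPE(_src->type) == CV_32FC2 || CV_MAT_TYPE(_src->type) == CV_64FC2) && (CV_MAT_TYPE(_dst->type) == CV_32FC2 || CV_MAT_TYPE(_dst->type) == CV_64FC2) in function 'cvUndistortPointsInternal'
```

Run:
```python
from h import *
from plant import robot
f=robot.grab_frame("scene"); pickle.dump(f,open("scene4.pkl","wb")); u=[int(x) for x in project(f,[*C,.04])[0]]
cv2.imwrite("pics/s4.png",cv2.resize(f["image"][u[1]-40:u[1]+40,u[0]-15:u[0]+85],None,fx=7,fy=7,interpolation=cv2.INTER_CUBIC)[:,:,::-1])
try: print(gap(f))
except Exception: print("no gap")
```

```text
[(47, array([0.0548, 0.0394])), (7, array([0.0465, 0.0448]))]
```

View pics/s4.png

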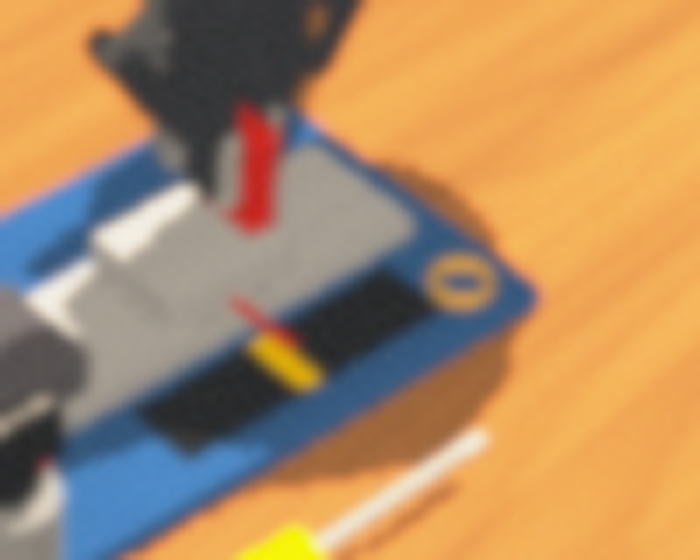

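The pointer now reaches the mark's near end, at about (265–295, 310–340) in the crop, with the mark at (285,362). To get its y precisely I'll compare handle and pointer pixels before and after the pull.

Run:
```python
from h import *
for n in("scene","scene2","scene4","top3"):
    f=pickle.load(open(n+".pkl","rb")); H=hsv(f); h,s,v=[H[...,i].astype(int) for i in range(3)]
    red=(((h<8)|(h>172))&(s>120)&(v>60)).astype(np.uint8)
    k,l,st,c=cv2.connectedComponentsWithStats(red,connectivity=8)
    for i in range(1,k):
        W=(cast(f,c[i],.072)[0,:2]-C)@Rv
        if st[i,4]>4 and abs(W[0])<.08 and abs(W[1])<.09:
            b=(l==i); zs=[]
            print(n,st[i],"z.072",W.round(4),"z.022",((cast(f,c[i],.022)[0,:2]-C)@Rv).round(4))
            P=pix(b); d=f["range_z"][b]; ok=d>0
            K=np.array([[f["fx"],0,f["cx"]],[0,f["fy"],f["cy"]],[0,0,1]])
            uu=cv2.undistortPoints(np.float64(P[ok]).reshape(-1,1,2),K,np.array(f["dist_coeffs"])).reshape(-1,2)
            X=(np.c_[uu,np.ones(len(uu))]*d[ok][:,None]-f["t"])@f["R"]
            X[:,:2]=(X[:,:2]-C)@Rv; print("    3D median",np.median(X,0).round(4))
    # row by row rectified: red-ness profile along y for pointer height
    ys=np.arange(-.02,.075,.001)
    for x in(.03,.034,.038,.042,.046,.05):
        q=project(f,np.c_[(np.c_[np.full(len(ys),x),ys]@Rv.T)+C,np.full(len(ys),.022)]).astype(np.float32)
        im=cv2.remap(f["image"],q[:,0].copy()[:,None],q[:,1].copy()[:,None],cv2.INTER_LINEAR)[:,0].astype(float)
        r=np.clip(im[:,0]-1.0*im[:,1]-np.abs(im[:,2]-im[:,1])*.5-15,0,None); 
        i=r.argmax(); w=slice(max(i-4,0),i+5); print("   x",x,"peak",r[i].round(),"y",(np.sum(r[w]*ys[w])/max(r[w].sum(),1e-6)).round(4))
```

```text
scene [317 187  12  20 181] z.072 [0.0027 0.0195] z.022 [-0.0416  0.0572]
    3D median [0.0057 0.0155 0.0729]
   x 0.03 peak 50.0 y 0.0029
   x 0.034 peak 50.0 y 0.0029
   x 0.038 peak 58.0 y 0.003
   x 0.042 peak 88.0 y 0.003
   x 0.046 peak 140.0 y 0.003
   x 0.05 peak 146.0 y 0.003
scene2 [322 189   7  18  91] z.072 [0.0111 0.021 ] z.022 [-0.0326  0.0588]
    3D median [0.0152 0.0181 0.0765]
   x 0.03 peak 53.0 y 0.003
   x 0.034 peak 52.0 y 0.003
   x 0.038 peak 60.0 y 0.003
   x 0.042 peak 91.0 y 0.003
   x 0.046 peak 140.0 y 0.003
   x 0.05 peak 148.0 y 0.003
scene4 [333 183   7  18  90] z.072 [0.0112 0.0605] z.022 [-0.0325  0.1011]
    3D median [0.0148 0.0577 0.0769]
   x 0.03 peak 56.0 y 0.0429
   x 0.034 peak 58.0 y 0.0424
   x 0.038 peak 56.0 y 0.0423
   x 0.042 peak 55.0 y 0.0436
   x 0.046 peak 63.0 y 0.0446
   x 0.05 peak 55.0 y 0.0444
top3 [329 178   3  12  23] z.072 [ 0.0419 -0.0012] z.022 [ 0.047  -0.0003]
    3D median [ 0.0481 -0.0002  0.0166]
top3 [317 190   6  13  68] z.072 [0.0007 0.0231] z.022 [0.004 0.025]
    3D median [-0.0007  0.0227  0.0878]
   x 0.03 peak 54.0 y 0.0004
   x 0.034 peak 61.0 y 0.0002
   x 0.038 peak 82.0 y 0.0004
   x 0.042 peak 104.0 y 0.0005
   x 0.046 peak 83.0 y 0.0007
   x 0.05 peak 84.0 y 0.0009
```

The jaw moved 39.5 mm by both handle pixels and TCP. The measured gap is 41.0 mm in the top view and 38.2 mm in the oblique one, so the pointer is within 2 mm of the mark's middle by either. Grip is 59 N, so I'm handing in.

Run:
```python
from plant import robot
s=robot.sense(); print(s["t"],s["gripper_force"],s["tcp_pos"],abs(s["joint_velocities"]).max())
print(robot.close_job())
```

```text
33.4583 59.11677002906799 [0.56461216 0.04961381 0.06452846] 0.0020469220366042293
the job is handed in; nothing more can be done
None
```

I handed the job in at 33.5 s: all three bolts read 1.33–1.37 rad in the camera check, the gripper is still holding the jaw open at about 59 N, and by both cameras the pointer is within 2 mm of the yellow mark's middle; the judge's verdict was not shown.

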